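Fetch the gauge cup from behind the sample bottles

TASK

I need the white gauge cup that stands at the back of the wooden board, behind the three green sample bottles. Clear all three bottles into the grey side tray, standing up, before you move the cup; then stand the cup upright on the round opal window of the lamp box, and put every bottle back upright on the very pad of the board it came from. Leave the loose crown cap and the probe where they lie, and do not knock over a bottle or the cup.

Things in the scene. Friction and masses are not known exactly. Their poses are not given: they have to be found in the camera images.
- slim_bottle: Green glass bottle with a nickel crown cap, the tallest and slimmest of the three: 180 mm tall, body 54 mm in diameter up to 78 mm, then a long sloping shoulder. Straight neck 27 mm in diameter over the top 46 mm (cap 31 mm, top 6 mm): grip it there. Origin: centre of underside, z up; round, yaw means nothing. Starts upright on one of the board's three large pads. 0.2 to 0.45 kg.
- waisted_bottle: Green glass bottle with a nickel crown cap, the middle one: 165 mm tall, 59 mm in diameter at foot and shoulder with a waist of 49 mm between. Straight neck 27 mm in diameter over the top 46 mm (cap 31 mm, top 6 mm): grip it there. Origin: centre of underside, z up; round, yaw means nothing. Starts upright on one of the board's three large pads. 0.2 to 0.45 kg.
- stubby_bottle: Green glass bottle with a nickel crown cap, the shortest and broadest: 150 mm tall, straight body 66 mm in diameter up to 82 mm, steep shoulder. Straight neck 27 mm in diameter over the top 46 mm (cap 31 mm, top 6 mm): grip it there. Origin: centre of underside, z up; round, yaw means nothing. Starts upright on one of the board's three large pads. 0.2 to 0.45 kg.
- gauge_cup: Bone-white ceramic cup, open at the top, straight sided: 54 mm outside diameter, 48 mm tall, wall 4.5 mm, about 0.1 kg. Origin: centre of its underside, z up. Starts on the small pad at the back of the board, 76 mm from the centres of the bottles' pads, which are too close for a gripper to come down round it.
- board: Fixed wooden board on the bench, 150 mm (its x) by 200 mm (its y), 12 mm thick, with four black pads inlaid flush: three of 72 mm diameter for bottles, centred at (x, y) = (-36, 18), (-36, -58) and (30, 56) mm, and one of 64 mm for the cup at (30, -20) mm. Origin: centre of its underside; x points away from the robot. Which bottle is on which pad varies.
- tray: Fixed grey side tray, open, empty at the start, 270 mm (its x) by 130 mm (its y) outside, floor 4 mm thick, walls 4 mm thick and 22 mm high: room for the three bottles in a line along its x. Origin: centre of its underside. It stands to the left or to the right of the board.
- lamp_box: Fixed cream enamel lamp box, 200 mm (its x) by 140 mm (its y), 80 mm high, on the other side of the board from the tray. Origin: centre of its underside. On its flat top a round white opal window, flush, and at its -x end a toggle switch 38 mm high (72 mm from the box's centre along -x), not used here.
- window (a point): Centre of the round opal window on the lamp box's top, 80 mm above the bench, 35 mm from the box's centre along its +x. The window is 84 mm in diameter inside a thin flush metal ring.
- crown_cap: Bystander: loose tarnished nickel crown cap lying on the bench before the lamp box, 32 mm across, 6.5 mm high. Origin: centre of its underside. Leave it alone.
- probe: Bystander: loose steel probe with a dark wooden handle, 167 mm long, 18 mm thick, lying on the bench in front of the board. Origin: on the bench under its middle; x points from the handle to the tip. Leave it alone.

How it is judged:
By the outcome, as a careful person would: the job done as asked, in the order asked, and still so for the second after the job is handed in, with the robot touching nothing.
It also fails if it takes over 144 s, if anything falls off the work surface, if the arm or the gripper's body presses on something with over 40 N, if the wrist force passes 120 N, or if a joint passes its speed limit or range.

ROBOT

A 6-joint arm with a two-finger parallel gripper is mounted at the origin on the work surface. World frame = base frame: x ahead of the robot, y to its left, z up, the work surface at z = 0. Lengths are in m, angles in rad, forces in N, time in s.
With the tool pointing down it reaches from about 0.275 to 0.875 m from the base axis. Payload 12.5 kg.
Tool frame: the origin (TCP) lies midway between the tips of the shut fingers; the grasp point (between the pads) lies 19 mm behind it; z points along the fingers, y is the line along which they close (so a half turn about z gives the same grasp; the last joint's range is limited). The gripper opens to 85 mm and grips with 20 to 120 N. Pads are 22 mm wide; open, the fingers measure 114 mm over their backs; the gripper's body (76 mm by 85 mm) begins 54 mm behind the grasp point. The pads swing forward as they close: fully open they stand 13 mm farther back than shut.
Start: joints at [-1.254, 0.351, 1.652, -0, 1.139, -0.085], TCP at [0.215, -0.506, 0.231] pointing down, gripper open.
Joint ranges: [-2.75, 2.75], [-0.79, 2.1], [0.01, 2.65], [-1.57, 4.71], [0.07, 3.14], [-2.87, 2.87]. Speed limits (rad/s): [2.22, 2.22, 2.79, 3.14, 3.14, 3.14].

INTERFACE

Orientations are given as a unit quaternion [w, x, y, z].
In Python, from bench import * gives the robot as it stands. The module is installed in compiled form; this text tells all that it offers.
- The arm moves only by the tool send_rows, never from a script. Its arguments are lists of equal length, an entry for each row: "claw": the opening, from -1 (shut) to 1 (fully open); "slide": the shift along the tool's x, y, z scaled (see below), a list of three; "angular": the turn, a rotation vector about the tool's x, y, z scaled (see below), a list of three. In form: {"claw": [claw, ...], "slide": [[dx, dy, dz], ...], "angular": [[wx, wy, wz], ...]}. A call has 1 to 10 rows; each row shifts and turns the commanded pose from where the row before left it, along the tool's axes as they then stand; what a row does not reach is not made up. The controller multiplies each number of a shift by 50 mm and each number of a turn by 0.5 rad. A row lasts 1/10 s, in which the tool goes at most 50 mm and 8.59 degrees, less where a joint would pass 70% of its speed; a pose out of reach is approached as far as the arm can. A call with a number of a shift or a turn outside -1 to 1 is refused whole. A call with a gripper value outside its range is refused whole. The fingers move at their own pace and stop on an object; "squeeze" is the grip in N (left out, the last holds). Time passes only in rows, so rows that do not move let the fingers close. It gives the time, the measured TCP pose, the force, the opening and the grip force at its end, in the units of the state.
- state(): the state, without advancing time (a new reading comes with each control period).
- snapshot(name): name is "scene" or "side" or "wrist"; returns a dict with "color" (420x560x3 uint8, red, green, blue), "z_map" (420x560 float32, m along the optical axis (not along the pixel's ray), 0 where there is no reading), "intrinsics" (3x3 intrinsics, pixels), "R" (3x3) and "t" (3): a world point X has camera coordinates R X + t; the wrist camera has in their place "T_tool_cam" (4x4, takes a point from camera to tool coordinates, whose origin is the TCP and whose axes are the flange's). Camera axes: x right, y down, z forward; pixel columns grow to the right and rows downward; lengths in m; the calibration is good to about 2 mm. The wrist camera is an equidistant fisheye: a pixel r from the principal point sees the ray r / f radians off the axis. A picture is of the moment at which its call begins: read the wrist's pose just before it.
- job_done(): hands the job in; it is judged then, once.
The state is a dict: "time": time; "joint_positions": joint angles; "qvel": joint speeds; "joint_torque": joint torques, N m; "eef_pos": TCP position; "ee_rot": TCP orientation; "contact_force": force on the tool from outside, world axes, zero at the start; "ft_torque": the same for the moment, N m; "gripper_width": finger opening in m; "finger_force": force on a finger pad.
Only numpy, scipy, OpenCV 4.12 (cv2) and the standard library are available. Lean on these libraries where they do the work, as an engineer would, in place of code of your own. Each camera call takes 0.05 s, during which the arm holds its last target. There are 200 camera calls.

## Working session

There is one attempt and no reset: what is moved stays moved. The work goes in short steps, Python scripts to look and compute and a tool call to move; the robot and the scene stay as the last step left them, time stands still between calls to the robot, and variables do not carry over. Pictures are saved under pics/ and viewed, at most 14 in all, crops included, and the job is handed in when it is done.

Besides the shell and the picture viewer there is one more tool, called after "Call:" as name(argument=value, ...) on one line, values as JSON. send_rows: Moves the arm, as the interface text tells. Its arguments: {"type":"object","properties":{"claw":{"type":"array"},"slide":{"type":"array"},"angular":{"type":"array"},"squeeze":{"type":"number"}},"required":["claw","slide","angular"]}

```bash
mkdir -p pics; python3 - <<'E'
from bench import *
import cv2,numpy as np,pickle
s=state();print(s['time'],s['eef_pos'],s['ee_rot'],s['gripper_width'])
for n in['scene','side']:
    d=snapshot(n);pickle.dump(d,open(n+'.pkl','wb'));cv2.imwrite(f'pics/{n}0.png',d['color'][:,:,::-1])
    print(n,d['intrinsics'],d['R'],d['t'])
E
```

```text
0.0 [ 0.21499792 -0.50586785  0.23074744] [-5.98470084e-04  9.79887504e-01  1.99549779e-01 -8.06103293e-05] 0.08556462087189684
scene [[429.50403126   0.         285.96268988]
 [  0.         429.50403126 212.07525697]
 [  0.           0.           1.        ]] [[-0.59773845  0.80151429 -0.01684008]
 [ 0.58425164  0.42113635 -0.6937537 ]
 [-0.54896153 -0.4245221  -0.72001543]] [ 0.26917493 -0.23453159  1.20191536]
side [[405.66430942   0.         277.37636201]
 [  0.         405.66430942 206.55970587]
 [  0.           0.           1.        ]] [[ 0.99138447 -0.12968763  0.01838342]
 [-0.06741714 -0.62554316 -0.77727131]
 [ 0.11230209  0.76933535 -0.62889694]] [-0.48244509  0.0975823   1.03487405]
```

View pics/scene0.png

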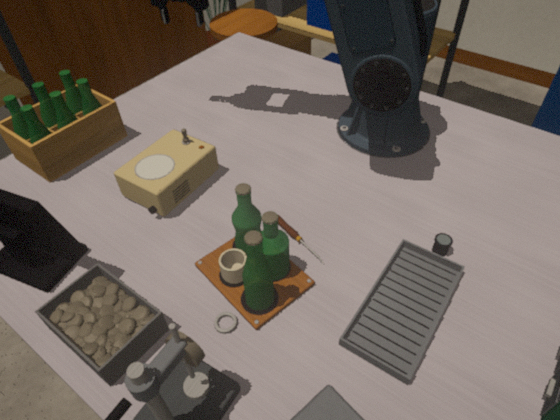

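View pics/side0.png

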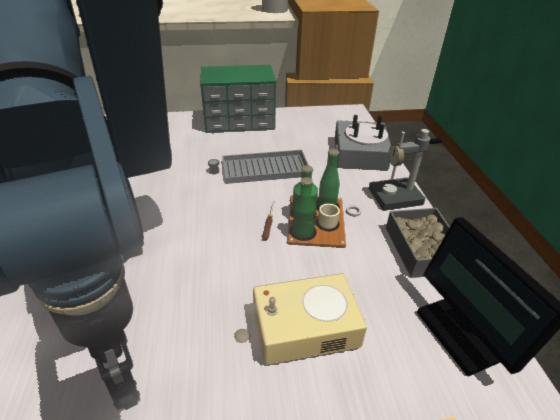

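Scene view: bottles with caps at about (244,190), (270,218) and (253,238), cup (233,265), lamp box (167,170), tray (405,310). Next I build a metric top-down view.

```bash
cat > h.py <<'E'
import numpy as np,cv2,pickle
def cloud(d):
    K=d['intrinsics'];z=d['z_map'];v,u=np.mgrid[:z.shape[0],:z.shape[1]]
    P=np.stack([(u-K[0,2])/K[0,0]*z,(v-K[1,2])/K[1,1]*z,z],-1)
    return (P-d['t'])@d['R'], z>0   # R^T(P-t)
E
python3 - <<'E'
from h import *
S=2.0 # mm per px ; x 0.2..0.9 ; y -0.5..0.5
C={n:pickle.load(open(n+'.pkl','rb')) for n in['scene','side']}
img=np.zeros((400,560,3),np.uint8)
for n,d in C.items():
    X,ok=cloud(d);c=d['color'].astype(int)
    print(n,'bench z',np.median(X[ok&(abs(X[...,2])<.01)][:,2]))
    inb=ok&(X[...,0]>.25)&(X[...,0]<.9)&(abs(X[...,1])<.5)
    r,g,b=c[...,0],c[...,1],c[...,2]
    def rect(m,l):
        m=cv2.morphologyEx((m&inb).astype(np.uint8),cv2.MORPH_OPEN,np.ones((2,2)))
        k,lab,st,ce=cv2.connectedComponentsWithStats(m)
        for i in range(1,k):
            if st[i,4]<60: continue
            p=X[lab==i]; q=cv2.minAreaRect((p[:,:2]*1000).astype(np.float32))
            print(n,l,st[i,4],'pix',ce[i].round(),'z',np.percentile(p[:,2],[5,50,95]).round(4),'ctr',np.round(q[0],1),'size',np.round(q[1],1),'ang',round(q[2],2),'mean',(p.mean(0)*1000).round(1))
    Z=X[...,2]
    rect((abs(Z-.08)<.006)&(r>120)&(r-b>20),'boxtop')
    rect((abs(Z-.08)<.006)&(r>100),'boxtop+win')
    rect((Z>.004)&(Z<.03)&(X[...,1]>.05)&(abs(r-b)<30),'tray')
    rect((Z>.016-.012)&(Z<.018)&(r-b>40),'board')
    rect((Z>.12)&(Z<.2)&(X[...,1]<.3),'bottles')
    rect((Z>.052)&(Z<.064)&(abs(r-b)<60)&(r>120),'cuprim')
E
```

```text
scene bench z -0.00028186789183116815
scene boxtop 3183 pix [164. 163.] z [0.0759 0.0799 0.082 ] ctr [740.3 -35. ] size [932.6 230.4] ang 49.21 mean [ 518.  -296.6   81.6]
scene boxtop+win 3245 pix [164. 163.] z [0.0752 0.0799 0.0821] ctr [735.3 -40.5] size [946.9 232.3] ang 49.07 mean [ 517.8 -295.7   81.7]
scene boxtop+win 309 pix [327. 410.] z [0.0728 0.0748 0.0764] ctr [752.7 294.1] size [31.2 59.7] ang 37.09 mean [752.2 300.   74.7]
scene tray 1957 pix [402. 308.] z [-0.0005  0.0135  0.0227] ctr [633.8 311.5] size [655.2 131.2] ang 2.84 mean [492.3 302.1  15. ]
scene tray 111 pix [284. 275.] z [0.0102 0.0127 0.0231] ctr [564.   83.1] size [55.  15.2] ang 0.52 mean [569.   83.2  14.6]
scene tray 359 pix [262. 306.] z [0.0103 0.0125 0.0256] ctr [779.  242.1] size [462.8  70.3] ang 48.86 mean [649.   93.8  16.4]
scene tray 134 pix [229. 326.] z [-0.0003  0.0072  0.0101] ctr [837.  214.3] size [430.   37.7] ang 50.98 mean [715.5  69.9  11.4]
scene tray 2721 pix [200. 395.] z [0.016  0.0275 0.0298] ctr [859.4 232.6] size [360.5 109.1] ang 75.38 mean [836.5 120.3  29.2]
scene board 12
[... 2351 characters left out ...]
.6] ang 61.62 mean [888.8 161.4 123.2]
side bottles 331 pix [333. 165.] z [0.04   0.1485 0.1931] ctr [ 532.1 -251.2] size [1140.2   35.8] ang 71.55 mean [641.3  76.  149.7]
side bottles 442 pix [307. 186.] z [0.1025 0.1511 0.1786] ctr [ 495.8 -254.5] size [1115.6   37.6] ang 75.76 mean [557.   -5.2 147.2]
side bottles 5503 pix [496. 295.] z [0.1236 0.1611 0.1961] ctr [ 983.9 -268.3] size [1604.9  244.5] ang 32.05 mean [ 832.3 -381.1  155. ]
side cuprim 68 pix [329. 207.] z [0.0489 0.0567 0.0627] ctr [625.2   8. ] size [36.1 50.4] ang 79.17 mean [627.   15.   56.2]
side cuprim 99 pix [280. 350.] z [0.0485 0.0533 0.06  ] ctr [ 443.5 -384.6] size [59.2  3.3] ang 3.74 mean [ 440.6 -384.5   54. ]
```

```bash
cat >> h.py <<'E'
from scipy.optimize import least_squares
def circ(P,r,c0,n=4,tol=.004):
    c=np.array(c0,float)
    for _ in range(n):
        c=least_squares(lambda c:np.hypot(*(P-c).T)-r,c,loss='soft_l1',f_scale=.001).x
        P2=P[abs(np.hypot(*(P-c).T)-r)<tol]
    return c,len(P2),np.std(np.hypot(*(P2-c).T)-r)
E
python3 - <<'E'
from h import *
C={n:pickle.load(open(n+'.pkl','rb')) for n in['scene','side']}
pts={}
for n,d in C.items():
    X,ok=cloud(d);e=cv2.erode(ok.astype(np.uint8),np.ones((3,3)))>0
    Z=X[...,2];c=d['color'].astype(int)
    for nm,c0,top in[('waist',(.552,-.014),.177),('stubby',(.572,.06),.162),('slim',(.643,.083),.192)]:
        m=ok&(Z>top-.044)&(Z<top-.008)&(np.hypot(X[...,0]-c0[0],X[...,1]-c0[1])<.03)
        if m.sum()>20:
            print(n,nm,circ(X[m][:,:2],.0135,c0))
        m=ok&(Z>top-.1)&(np.hypot(X[...,0]-c0[0],X[...,1]-c0[1])<.02); print('  top',np.percentile(Z[m],[95,99]) if m.any() else 0, 'capmean', X[m&(Z>top-.003)][:,:2].mean(0))
    m=ok&(Z>.054)&(Z<.064)&(c.min(-1)>70)&(np.hypot(X[...,0]-.628,X[...,1]-.008)<.04)
    print(n,'cup',m.sum(),circ(X[m][:,:2],.025,(.628,.008)),cv2.minEnclosingCircle(X[m][:,:2].astype(np.float32)))
    r,b=c[...,0],c[...,2]
    top=ok&(abs(Z-.081)<.004)&(abs(X[...,0]-.51)<.13)&(abs(X[...,1]+.3)<.13)
    q=cv2.minAreaRect((X[top][:,:2]*1000).astype(np.float32));print(n,'box',q)
    w=top&(r-b<45)
    k,lab,st,ce=cv2.connectedComponentsWithStats(w.astype(np.uint8));i=1+np.argmax(st[1:,4]);p=(X[lab==i][:,:2]*1000).astype(np.float32)
    print(n,'window',len(p),cv2.fitEllipse(cv2.convexHull(p)),p.mean(0))
    t=ok&(Z>.018)&(Z<.025)&(abs(X[...,0]-.485)<.16)&(abs(X[...,1]-.3)<.09)
    print(n,'traywall',t.sum(),cv2.minAreaRect((X[t][:,:2]*1000).astype(np.float32)))
    t=ok&(Z>-.002)&(Z<.016)&(abs(X[...,0]-.485)<.1)&(abs(X[...,1]-.3)<.04);print('trayfloor',np.percentile(Z[t],[10,50,90]))
    t=ok&(abs(Z-.012)<.004)&(r-b>30)&(abs(X[...,0]-.6)<.13)&(abs(X[...,1]-.03)<.13)
    k,lab,st,ce=cv2.connectedComponentsWithStats(cv2.dilate(t.astype(np.uint8),np.ones((5,5))))
    i=1+np.argmax(st[1:,4]);print(n,'board',cv2.minAreaRect((X[t&(lab==i)][:,:2]*1000).astype(np.float32)))
E
```

```text
scene waist (array([ 0.5505078 , -0.02158058]), 202, np.float64(0.0008684643649896133))
  top [0.17728126 0.17819525] capmean [ 0.5525503  -0.01946411]
scene stubby (array([0.56716927, 0.0532674 ]), 199, np.float64(0.0007449353254824933))
  top [0.16249359 0.1632073 ] capmean [0.56868688 0.05511636]
scene slim (array([0.63868899, 0.07792039]), 227, np.float64(0.0006615054903877116))
  top [0.19229925 0.19307017] capmean [0.64012385 0.07932017]
scene cup 210 (array([0.62466248, 0.00306872]), 208, np.float64(0.0013613629339389052)) ((0.6244792938232422, 0.0017453554319217801), 0.027876297011971474)
scene box ((505.8272705078125, -308.13763427734375), (199.4331817626953, 140.4576873779297), 4.902038097381592)
scene window 812 ((537.9725341796875, -306.90301513671875), (90.16842651367188, 92.60889434814453), 131.1046600341797) [ 539.46545 -305.59512]
scene traywall 1033 ((475.572998046875, 301.4582824707031), (294.82373046875, 130.2141876220703), 2.7001121044158936)
trayfloor [0.00194273 0.00349652 0.00505776]
scene board ((598.8841552734375, 27.509559631347656), (201.47796630859375, 150
[... 470 characters left out ...]
7499007]
side cup 131 (array([ 6.22425631e-01, -2.69256646e-04]), 128, np.float64(0.0016549179847382145)) ((0.6228885054588318, 0.00022136788174975663), 0.028107604011893272)
side box ((504.22509765625, -311.1002502441406), (198.17575073242188, 140.81570434570312), 4.087905406951904)
side window 1299 ((539.4627075195312, -307.1672668457031), (89.27210998535156, 90.13314056396484), 148.20130920410156) [ 539.1864  -308.43393]
side traywall 356 ((473.488037109375, 301.0313415527344), (297.3735656738281, 138.88719177246094), 2.3529536724090576)
trayfloor [0.00331371 0.00532404 0.00727027]
side board ((597.64013671875, 23.94367218017578), (198.69284057617188, 148.8070526123047), 78.2968978881836)
```

The numbers fit the given sizes, and the pads derived from the board agree with the bottles within about 3 mm:

| Item | Position (mm) |
|---|---|
| waisted_bottle | (550.4, -21.7) |
| stubby_bottle | (567, 53) |
| slim_bottle | (638.5, 77.8) |
| gauge_cup | (623.5, 1.5) |
| window | (539, -307) |
| tray centre | about (487.5, 302), yaw 2.6° |

First I turn the tool to align with the world axes: tool x = world x, tool y = -world y.

Call:
send_rows(claw=[0.1,0.1,0.1,0.1,0.1], slide=[[0,0,-0.3],[0,0,-0.4],[0,0,-0.3],[0,0,0],[0,0,0]], angular=[[0,0,0.268],[0,0,0.268],[0,0,0.268],[0,0,0],[0,0,0]], squeeze=45)

```text
time: 0.6
eef_pos: [0.215, -0.506, 0.2806]
ee_rot: [-0.0, 1.0, 0.002, -0.0]
contact_force: [-0.1, 0.1, 0.1]
gripper_width: 0.0469
finger_force: 0.0
```

Call:
send_rows(claw=[0.1,0.1,0.1,0.1,0.1,0.1,0.1,0.1,0.1,0.1], slide=[[0.2,-0.28,0],[0.42,-0.58,0],[0.42,-0.58,0],[0.42,-0.58,0],[0.42,-0.58,0],[0.42,-0.58,0],[0.42,-0.58,0],[0.42,-0.58,0],[0.42,-0.58,0],[0.42,-0.58,0]], angular=[[0,0,0.008],[0,0,0],[0,0,0],[0,0,0],[0,0,0],[0,0,0],[0,0,0],[0,0,0],[0,0,0],[0,0,0]])

```text
time: 1.6
eef_pos: [0.4155, -0.2296, 0.2804]
ee_rot: [-0.0, 1.0, -0.001, -0.001]
contact_force: [0.8, -1.2, -0.3]
gripper_width: 0.0469
finger_force: 0.0
```

Call:
send_rows(claw=[0.1,0.1,0.1,0.1,0.1,0.1,0.1,0.1,0.1,0.1], slide=[[0.42,-0.58,0],[0.42,-0.58,0],[0.42,-0.58,0],[0.42,-0.58,0],[0.42,-0.58,0],[0.42,-0.58,0],[0.42,-0.58,0],[0.42,-0.58,0],[0.42,-0.58,0],[0,0,0]], angular=[[0,0,0],[0,0,0],[0,0,0],[0,0,0],[0,0,0],[0,0,0],[0,0,0],[0,0,0],[0,0,0],[0,0,0]])

```text
time: 2.6
eef_pos: [0.6059, 0.0321, 0.2797]
ee_rot: [-0.0, 1.0, 0.001, -0.001]
contact_force: [-1.3, -0.1, -0.9]
gripper_width: 0.0469
finger_force: 0.0
```

Call:
send_rows(claw=[0.1,0.1,0.1,0.1], slide=[[0.33,-0.46,0],[0.32,-0.455,0],[0,0,0.4],[0,0,0]], angular=[[0,0,0],[0,0,0],[0,0,0],[0,0,0]])

```text
time: 3.0
eef_pos: [0.6363, 0.0744, 0.258]
ee_rot: [0.0, 1.0, -0.001, -0.003]
contact_force: [-0.4, -0.8, -0.2]
gripper_width: 0.0467
finger_force: 0.0
```

```bash
python3 - <<'E'
from bench import *
import cv2
s=state();print(s['eef_pos'],s['ee_rot'])
d=snapshot('wrist');cv2.imwrite('pics/w1.png',d['color'][:,:,::-1]);print(d['T_tool_cam'],d['intrinsics'])
E
```

```text
[0.63626727 0.07441169 0.25797471] [ 1.62561239e-04  9.99995541e-01 -8.88837739e-04 -2.84647356e-03]
[[-5.12142466e-04 -9.45511541e-01 -3.25588180e-01  8.57613105e-02]
 [ 9.99999757e-01 -3.30124750e-04 -6.14290053e-04  7.09899167e-04]
 [ 4.73333618e-04 -3.25588415e-01  9.45511481e-01 -1.41967126e-01]
 [ 0.00000000e+00  0.00000000e+00  0.00000000e+00  1.00000000e+00]] [[325.1922621    0.         278.00647766]
 [  0.         325.1922621  213.03879612]
 [  0.           0.           1.        ]]
```

View pics/w1.png

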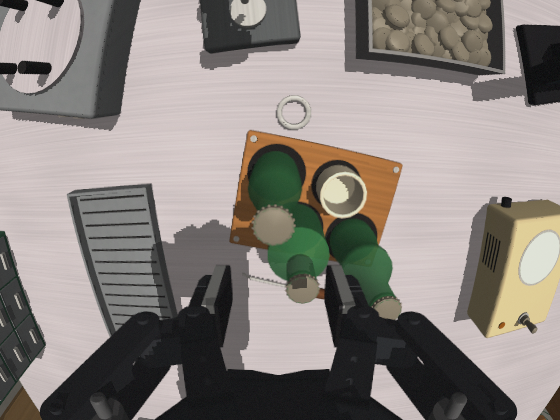

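The slim cap is at (274,224), centred between the fingers (column 278). The cup is at (340,190), the board pads are visible, and the other two caps are at (303,287) and (385,308). Descending.

Call:
send_rows(claw=[0.1,0.1,0.1,0.1,0.1,0.1,0.1,0.1], slide=[[0,0,0],[0,0,0.2],[0,0,0.4],[0,0,0.5],[0,0,0.5],[0,0,0.4],[0,0,0.2],[0,0,0]], angular=[[0,0,0],[0,0,0],[0,0,0],[0,0,0],[0,0,0],[0,0,0],[0,0,0],[0,0,0]])

```text
time: 3.85
eef_pos: [0.6374, 0.0736, 0.1502]
ee_rot: [0.0, 1.0, -0.002, -0.001]
contact_force: [-0.4, 0.6, 0.2]
gripper_width: 0.0472
finger_force: 0.0
```

Call:
send_rows(claw=[-1,-1,-1,-1,-1,-1,-1,-1,-1,-1], slide=[[0,0,0],[0,0,0],[0,0,0],[0,0,0],[0,0,0],[0,0,0],[0,0,0],[0,0,0],[0,0,0],[0,0,0]], angular=[[0,0,0],[0,0,0],[0,0,0],[0,0,0],[0,0,0],[0,0,0],[0,0,0],[0,0,0],[0,0,0],[0,0,0]], squeeze=45)

```text
time: 4.85
eef_pos: [0.6386, 0.074, 0.1525]
ee_rot: [-0.0, 1.0, -0.002, 0.001]
contact_force: [0.1, 1.0, 6.0]
gripper_width: 0.0257
finger_force: 45.3
```

Call:
send_rows(claw=[-1,-1,-1,-1,-1,-1], slide=[[0,0,-0.1],[0,0,-0.2],[0,0,-0.4],[0,0,-0.4],[0,0,-0.2],[0,0,0]], angular=[[0,0,0],[0,0,0],[0,0,0],[0,0,0],[0,0,0],[0,0,0]])

```text
time: 5.45
eef_pos: [0.6385, 0.0738, 0.2178]
ee_rot: [-0.0, 1.0, -0.002, 0.001]
contact_force: [0.1, -0.9, -3.4]
gripper_width: 0.0259
finger_force: 44.9
```

```bash
python3 - <<'E'
from bench import *
import cv2
d=snapshot('scene');cv2.imwrite('pics/s1.png',cv2.resize(d['color'][140:340,180:340,::-1],None,fx=3,fy=3));s=state();print(s['eef_pos'],s['ee_rot'],s['contact_force'],s['gripper_width'])
E
```

```text
[0.63796863 0.073806   0.21641812] [ 9.38943799e-06  9.99997742e-01 -2.11583841e-03  2.00149877e-04] [-0.17217368 -0.31594065 -3.44258135] 0.025883290522297906
```

View pics/s1.png

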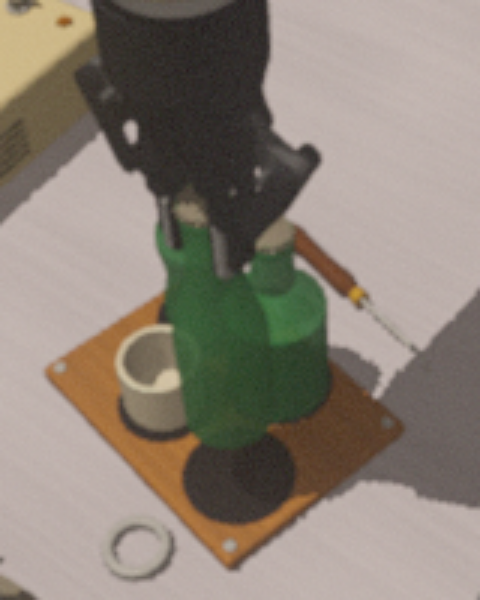

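The slim bottle hangs upright from the gripper. Its bare pad is at crop (238,478), which is scene pixel (259,299). I measure that pad's centre for the return.

```bash
cat >> h.py <<'E'
def pad(d,c0,rad=.05,thr=75):
    # dark pixels near c0, cast on plane z=.012, enclosing ellipse
    K=d['intrinsics'];v,u=np.mgrid[:420,:560]
    r=np.stack([(u-K[0,2])/K[0,0],(v-K[1,2])/K[1,1],np.ones(u.shape)],-1)@d['R']
    C=-d['R'].T@d['t'];P=C+r*((.012-C[2])/r[...,2])[...,None]
    m=(d['color'].max(-1)<thr)&(np.hypot(P[...,0]-c0[0],P[...,1]-c0[1])<rad)
    k,lab,st,ce=cv2.connectedComponentsWithStats(m.astype(np.uint8));i=1+np.argmax(st[1:,4])
    p=P[lab==i][:,:2];h=cv2.convexHull((p*1000).astype(np.float32))
    return cv2.minEnclosingCircle(h),cv2.fitEllipse(h)
E
python3 - <<'E'
from h import *
from bench import *
for n in['scene','side']:
    d=snapshot(n);pickle.dump(d,open(n+'1.pkl','wb'))
    for t in(55,75,95):print(n,t,pad(d,(.6385,.0755),thr=t))
E
```

```text
scene 55 (((623.2017822265625, 86.72136688232422), 23.457202911376953), ((623.7742309570312, 85.0657958984375), (36.21390914916992, 48.920555114746094), 148.97103881835938))
scene 75 (((630.4305419921875, 73.1991958618164), 41.53291320800781), ((630.2138671875, 74.56352996826172), (68.83686065673828, 83.63573455810547), 109.27320098876953))
scene 95 (((627.0919799804688, 71.47364807128906), 46.00225830078125), ((629.8023681640625, 72.54559326171875), (81.92986297607422, 90.17254638671875), 13.081364631652832))
side 55 (((636.5426025390625, 80.77622985839844), 33.080833435058594), ((639.4373168945312, 70.85842895507812), (64.65190887451172, 84.81745147705078), 17.266067504882812))
side 75 (((635.6233520507812, 87.58898162841797), 38.21711730957031), ((634.60498046875, 83.58633422851562), (65.49496459960938, 80.44933319091797), 47.868160247802734))
side 95 (((630.0181274414062, 78.065673828125), 43.63684844970703), ((631.8717041015625, 72.4595947265625), (81.87348937988281, 95.76644134521484), 22.909332275390625))
```

Call:
send_rows(claw=[-1,-1,-1,-1,-1,-1,-1,-1,-1,-1], slide=[[-0.05,-0.15,0],[-0.1,-0.35,0],[-0.15,-0.5,0],[-0.17,-0.6,0],[-0.18,-0.65,0],[-0.18,-0.65,0],[-0.17,-0.6,0],[-0.15,-0.5,0],[-0.1,-0.35,0],[-0.06,-0.25,0]], angular=[[0,0,0],[0,0,0],[0,0,0],[0,0,0],[0,0,0],[0,0,0],[0,0,0],[0,0,0],[0,0,0],[0,0,0]])

```text
time: 6.6
eef_pos: [0.5725, 0.306, 0.216]
ee_rot: [0.0, 1.0, -0.001, -0.0]
contact_force: [0.5, -0.5, -2.8]
gripper_width: 0.026
finger_force: 44.9
```

Call:
send_rows(claw=[-1,-1,-1,-1,-1,-1], slide=[[0,0,0],[0,0,0.15],[0,0,0.3],[0,0,0.3],[0,0,0.2],[0,0,0]], angular=[[0,0,0],[0,0,0],[0,0,0],[0,0,0],[0,0,0],[0,0,0]])

```text
time: 7.2
eef_pos: [0.5727, 0.3033, 0.1664]
ee_rot: [0.001, 1.0, -0.002, -0.002]
contact_force: [0.1, -0.2, -3.2]
gripper_width: 0.0262
finger_force: 44.9
```

Call:
send_rows(claw=[-1,-1,-1,-1,-1], slide=[[0,0,0.2],[0,0,0.12],[0,0,0.06],[0,0,0.04],[0,0,0]], angular=[[0,0,0],[0,0,0],[0,0,0],[0,0,0],[0,0,0]])

```text
time: 7.7
eef_pos: [0.5735, 0.3041, 0.1477]
ee_rot: [0.0, 1.0, -0.002, -0.0]
contact_force: [-0.5, -0.6, -3.5]
gripper_width: 0.0258
finger_force: 45.0
```

Call:
send_rows(claw=[-1,-1,-1], slide=[[0,0,0.04],[0,0,0.03],[0,0,0]], angular=[[0,0,0],[0,0,0],[0,0,0]])

```text
time: 8.0
eef_pos: [0.5736, 0.3042, 0.1446]
ee_rot: [-0.0, 1.0, -0.002, 0.0]
contact_force: [0.2, 1.1, -1.5]
gripper_width: 0.0258
finger_force: 44.9
```

Call:
send_rows(claw=[-1,-1,-0.2,-0.1,0.1,0.1,0.1], slide=[[0,0,0.02],[0,0,0],[0,0,0],[0,0,0],[0,0,0],[0,0,0],[0,0,0]], angular=[[0,0,0],[0,0,0],[0,0,0],[0,0,0],[0,0,0],[0,0,0],[0,0,0]])

```text
time: 8.7
eef_pos: [0.5734, 0.3041, 0.1432]
ee_rot: [0.0, 1.0, -0.002, -0.0]
contact_force: [0.5, -0.1, -0.0]
gripper_width: 0.0467
finger_force: 0.0
```

Call:
send_rows(claw=[0.1,0.1,0.1,0.1,0.1,0.1,0.1], slide=[[0,0,-0.2],[0,0,-0.5],[0,0,-0.7],[0,0,-0.6],[0,0,-0.4],[0,0,-0.2],[0,0,0]], angular=[[0,0,0],[0,0,0],[0,0,0],[0,0,0],[0,0,0],[0,0,0],[0,0,0]])

```text
time: 9.4
eef_pos: [0.5738, 0.3043, 0.2748]
ee_rot: [-0.0, 1.0, -0.002, 0.001]
contact_force: [0.5, 0.3, -0.2]
gripper_width: 0.0472
finger_force: 0.0
```

Call:
send_rows(claw=[0.1,0.1,0.1,0.1,0.1,0.1,0.1,0.1,0.1,0.1], slide=[[-0.01,0.2,0],[-0.01,0.4,0],[-0.02,0.6,0],[-0.02,0.7,0],[-0.02,0.7,0],[-0.02,0.7,0],[-0.01,0.7,0],[-0.01,0.6,0],[-0.01,0.3,0],[0,0.15,0]], angular=[[0,0,0.01],[0,0,0],[0,0,0],[0,0,0],[0,0,0],[0,0,0],[0,0,0],[0,0,0],[0,0,0],[0,0,0]])

```text
time: 10.4
eef_pos: [0.5642, 0.0499, 0.2728]
ee_rot: [0.0, 1.0, -0.006, -0.001]
contact_force: [0.1, 0.2, 1.0]
gripper_width: 0.0471
finger_force: 0.0
```

Call:
send_rows(claw=[0.1,0.1,0.1,0.1,0.1,0.1,0.1,0.1,0.1,0.1], slide=[[0,0,0],[0,0,0.2],[0,0,0.4],[0,0,0.5],[0,0,0.5],[0,0,0.5],[0,0,0.5],[0,0,0.3],[0,0,0.1],[0,0,0]], angular=[[0,0,0],[0,0,0],[0,0,0],[0,0,0],[0,0,0],[0,0,0],[0,0,0],[0,0,0],[0,0,0],[0,0,0]])

```text
time: 11.4
eef_pos: [0.5643, 0.0524, 0.1225]
ee_rot: [-0.0, 1.0, -0.004, -0.001]
contact_force: [-0.4, -0.1, -0.1]
gripper_width: 0.047
finger_force: 0.0
```

Call:
send_rows(claw=[0.1,-1,-1,-1,-1,-1,-1,-1,-1], slide=[[0.05,0,0],[0,0,0],[0,0,0],[0,0,0],[0,0,0],[0,0,0],[0,0,0],[0,0,0],[0,0,0]], angular=[[0,0,-0.016],[0,0,0],[0,0,0],[0,0,0],[0,0,0],[0,0,0],[0,0,0],[0,0,0],[0,0,0]])

```text
time: 12.3
eef_pos: [0.5678, 0.052, 0.1242]
ee_rot: [-0.0, 1.0, -0.001, 0.001]
contact_force: [0.4, 3.7, 5.5]
gripper_width: 0.0257
finger_force: 44.4
```

Call:
send_rows(claw=[-1,-1,-1,-1,-1,-1], slide=[[0,0,-0.1],[0,0,-0.2],[0,0,-0.4],[0,0,-0.4],[0,0,-0.2],[0,0,0]], angular=[[0,0,0],[0,0,0],[0,0,0],[0,0,0],[0,0,0],[0,0,0]])

```text
time: 12.9
eef_pos: [0.5677, 0.0516, 0.1897]
ee_rot: [0.0, 1.0, -0.001, 0.001]
contact_force: [-0.1, -0.8, -3.4]
gripper_width: 0.0262
finger_force: 44.5
```

Call:
send_rows(claw=[-1,-1,-1,-1,-1,-1,-1,-1,-1,-1], slide=[[-0.1,-0.15,0],[-0.23,-0.35,0],[-0.37,-0.55,0],[-0.43,-0.65,0],[-0.5,-0.75,0],[-0.5,-0.75,0],[-0.43,-0.65,0],[-0.37,-0.55,0],[-0.23,-0.35,0],[-0.14,-0.2,0]], angular=[[0,0,0],[0,0,0],[0,0,0],[0,0,0],[0,0,0],[0,0,0],[0,0,0],[0,0,0],[0,0,0],[0,0,0]])

```text
time: 13.9
eef_pos: [0.4006, 0.3005, 0.1874]
ee_rot: [0.0, 1.0, 0.0, -0.001]
contact_force: [0.6, -0.6, -3.8]
gripper_width: 0.0264
finger_force: 44.7
```

Call:
send_rows(claw=[-1,-1,-1,-1,-1,-1,-1], slide=[[0,0,0],[0,0,0.15],[0,0,0.3],[0,0,0.4],[0,0,0.3],[0,0,0.15],[0,0,0]], angular=[[0,0,0],[0,0,0],[0,0,0],[0,0,0],[0,0,0],[0,0,0],[0,0,0]])

```text
time: 14.6
eef_pos: [0.4024, 0.2984, 0.1222]
ee_rot: [0.001, 1.0, -0.001, -0.001]
contact_force: [-0.4, -0.2, -1.6]
gripper_width: 0.0261
finger_force: 44.7
```

Call:
send_rows(claw=[-1,-1,-1,-1], slide=[[0,0,0.04],[0,0,0.04],[0,0,0.02],[0,0,0]], angular=[[0,0,0],[0,0,0],[0,0,0],[0,0,0]])

```text
time: 15.0
eef_pos: [0.4025, 0.2994, 0.1185]
ee_rot: [-0.0, 1.0, -0.001, 0.0]
contact_force: [-0.0, -0.3, -2.9]
gripper_width: 0.0259
finger_force: 44.7
```

Call:
send_rows(claw=[-1,-1,-1,-0.2,-0.1,0.1,0.1,0.1], slide=[[0,0,0.03],[0,0,0.025],[0,0,0],[0,0,0],[0,0,0],[0,0,0],[0,0,0],[0,0,0]], angular=[[0,0,0],[0,0,0],[0,0,0],[0,0,0],[0,0,0],[0,0,0],[0,0,0],[0,0,0]])

```text
time: 15.8
eef_pos: [0.4025, 0.2994, 0.1155]
ee_rot: [-0.0, 1.0, -0.001, 0.0]
contact_force: [-0.2, -0.0, -0.5]
gripper_width: 0.047
finger_force: 0.0
```

Call:
send_rows(claw=[0.1,0.1,0.1,0.1,0.1,0.1,0.1,0.1], slide=[[0,0,-0.2],[0,0,-0.5],[0,0,-0.7],[0,0,-0.7],[0,0,-0.6],[0,0,-0.3],[0,0,-0.1],[0,0,0]], angular=[[0,0,0],[0,0,0],[0,0,0],[0,0,0],[0,0,0],[0,0,0],[0,0,0],[0,0,0]])

```text
time: 16.6
eef_pos: [0.4025, 0.2994, 0.2711]
ee_rot: [-0.0, 1.0, -0.001, 0.0]
contact_force: [0.4, 0.0, -0.1]
gripper_width: 0.047
finger_force: 0.0
```

Call:
send_rows(claw=[0.1,0.1,0.1,0.1,0.1,0.1,0.1,0.1,0.1,0.1], slide=[[0.11,0.25,0],[0.23,0.5,0],[0.34,0.75,0],[0.39,0.85,0],[0.39,0.85,0],[0.39,0.85,0],[0.39,0.85,0],[0.34,0.75,0],[0.23,0.5,0],[0.14,0.29,0]], angular=[[0,0,0],[0,0,0],[0,0,0],[0,0,0],[0,0,0],[0,0,0],[0,0,0],[0,0,0],[0,0,0],[0,0,0]])

```text
time: 17.6
eef_pos: [0.5496, -0.0256, 0.2693]
ee_rot: [0.0, 1.0, -0.002, -0.001]
contact_force: [-1.2, 0.9, 0.0]
gripper_width: 0.0469
finger_force: 0.0
```

Call:
send_rows(claw=[0.1,0.1,0.1,0.1], slide=[[0,0,0],[0,0,0],[0,0,0.2],[0,0,0]], angular=[[0,0,0],[0,0,0],[0,0,0],[0,0,0]])

```text
time: 18.0
eef_pos: [0.5487, -0.0218, 0.259]
ee_rot: [-0.0, 1.0, 0.0, -0.001]
contact_force: [-0.4, -0.2, 0.0]
gripper_width: 0.0469
finger_force: 0.0
```

Call:
send_rows(claw=[0.1,0.1,0.1,0.1,0.1,0.1,0.1,0.1], slide=[[0.03,0,0.2],[0,0,0.4],[0,0,0.5],[0,0,0.5],[0,0,0.4],[0,0,0.3],[0,0,0.15],[0,0,0]], angular=[[0,0,0],[0,0,0],[0,0,0],[0,0,0],[0,0,0],[0,0,0],[0,0,0],[0,0,0]])

```text
time: 18.8
eef_pos: [0.5506, -0.0225, 0.1371]
ee_rot: [-0.0, 1.0, -0.0, -0.001]
contact_force: [0.1, 0.4, -0.2]
gripper_width: 0.047
finger_force: 0.0
```

Call:
send_rows(claw=[0.1,-1,-1,-1,-1,-1,-1,-1,-1], slide=[[0,0,0],[0,0,0],[0,0,0],[0,0,0],[0,0,0],[0,0,0],[0,0,0],[0,0,0],[0,0,0]], angular=[[0,0,0],[0,0,0],[0,0,0],[0,0,0],[0,0,0],[0,0,0],[0,0,0],[0,0,0],[0,0,0]])

```text
time: 19.7
eef_pos: [0.5516, -0.0226, 0.1389]
ee_rot: [-0.0, 1.0, -0.001, 0.001]
contact_force: [-0.2, 2.4, 6.1]
gripper_width: 0.0259
finger_force: 44.5
```

Call:
send_rows(claw=[-1,-1,-1,-1,-1,-1], slide=[[0,0,-0.1],[0,0,-0.2],[0,0,-0.4],[0,0,-0.4],[0,0,-0.3],[0,0,0]], angular=[[0,0,0],[0,0,0],[0,0,0],[0,0,0],[0,0,0],[0,0,0]])

```text
time: 20.3
eef_pos: [0.5519, -0.023, 0.2103]
ee_rot: [0.0, 1.0, -0.001, 0.002]
contact_force: [0.3, -0.1, -3.7]
gripper_width: 0.026
finger_force: 44.7
```

Call:
send_rows(claw=[-1,-1,-1,-1,-1,-1,-1,-1,-1,-1], slide=[[-0.05,-0.2,0],[-0.1,-0.4,0],[-0.12,-0.6,0],[-0.15,-0.75,0],[-0.17,-0.85,0],[-0.17,-0.85,0],[-0.17,-0.85,0],[-0.15,-0.8,0],[-0.12,-0.6,0],[-0.08,-0.4,0]], angular=[[0,0,0],[0,0,0],[0,0,0],[0,0,0],[0,0,0],[0,0,0],[0,0,0],[0,0,0],[0,0,0],[0,0,0]])

```text
time: 21.3
eef_pos: [0.4857, 0.2946, 0.2067]
ee_rot: [0.0, 1.0, 0.0, -0.001]
contact_force: [0.3, -0.5, -3.7]
gripper_width: 0.0258
finger_force: 44.9
```

Call:
send_rows(claw=[-1,-1,-1,-1,-1,-1,-1], slide=[[0,-0.2,0],[0,0,0.15],[0,0,0.3],[0,0,0.4],[0,0,0.35],[0,0,0.2],[0,0,0]], angular=[[0,0,0],[0,0,0],[0,0,0],[0,0,0],[0,0,0],[0,0,0],[0,0,0]])

```text
time: 22.0
eef_pos: [0.4869, 0.3011, 0.1364]
ee_rot: [0.001, 1.0, -0.001, -0.001]
contact_force: [-0.1, -0.0, -2.8]
gripper_width: 0.0263
finger_force: 44.8
```

Call:
send_rows(claw=[-1,-1,-1,-1], slide=[[0,0,0.06],[0,0,0.05],[0,0,0.03],[0,0,0]], angular=[[0,0,0],[0,0,0],[0,0,0],[0,0,0]])

```text
time: 22.4
eef_pos: [0.4875, 0.3023, 0.1312]
ee_rot: [-0.0, 1.0, -0.001, 0.0]
contact_force: [0.7, -0.6, -3.1]
gripper_width: 0.0254
finger_force: 44.8
```

Call:
send_rows(claw=[-1,-1,-0.2,-0.1,0.1,0.1,0.1], slide=[[0,0,0.03],[0,0,0],[0,0,0],[0,0,0],[0,0,0],[0,0,0],[0,0,0]], angular=[[0,0,0],[0,0,0],[0,0,0],[0,0,0],[0,0,0],[0,0,0],[0,0,0]])

```text
time: 23.1
eef_pos: [0.4875, 0.3023, 0.1295]
ee_rot: [0.0, 1.0, -0.001, 0.0]
contact_force: [0.4, 0.0, -0.2]
gripper_width: 0.0467
finger_force: 0.0
```

Call:
send_rows(claw=[0.1,0.1,0.1,0.1,0.1,0.1,0.1,0.1], slide=[[0,0,-0.2],[0,0,-0.5],[0,0,-0.7],[0,0,-0.7],[0,0,-0.5],[0,0,-0.2],[0,0,0],[0,0,0]], angular=[[0,0,0],[0,0,0],[0,0,0],[0,0,0],[0,0,0],[0,0,0],[0,0,0],[0,0,0]])

```text
time: 23.9
eef_pos: [0.4871, 0.302, 0.2683]
ee_rot: [0.0, 1.0, -0.001, -0.001]
contact_force: [0.2, 0.2, -0.5]
gripper_width: 0.047
finger_force: 0.0
```

```bash
python3 - <<'E'
from h import *
from bench import *
C={}
for n in['scene','side']:
    C[n]=d=snapshot(n);pickle.dump(d,open(n+'2.pkl','wb'))
    for nm,c in[('waist',(.5513,-.0226)),('stubby',(.5675,.052)),('slim',(.6386,.0757))]:
        for t in(50,70):print(n,nm,t,*[np.round(x,1) for x in pad(d,c,thr=t,rad=.045)[1]])
    X,ok=cloud(d);Z=X[...,2];c=d['color'].astype(int)
    m=ok&(Z>.054)&(Z<.064)&(c.min(-1)>70)&(np.hypot(X[...,0]-.625,X[...,1]-.003)<.04)
    print(n,'cup',circ(X[m][:,:2],.025,(.625,.003)))
    t=ok&(abs(Z-.012)<.005)&(c[...,0]-c[...,2]>30)&(abs(X[...,0]-.6)<.13)&(abs(X[...,1]-.03)<.13)
    k,lab,st,ce=cv2.connectedComponentsWithStats(cv2.dilate(t.astype(np.uint8),np.ones((3,3))))
    i=1+np.argmax(st[1:,4]);print(n,'board',cv2.minAreaRect((X[t&(lab==i)][:,:2]*1000).astype(np.float32)))
cv2.imwrite('pics/a2.png',C['scene']['color'][:,:,::-1])
E
```

```text
Traceback (most recent call last):
  File "h.py", line 21, in pad
    return cv2.minEnclosingCircle(h),cv2.fitEllipse(h)
                                     ~~~~~~~~~~~~~~^^^
cv2.error: OpenCV(4.12.0) /io/opencv/modules/imgproc/src/shapedescr.cpp:361: error: (-201:Incorrect size of input array) There should be at least 5 points to fit the ellipse in function 'fitEllipseNoDirect'
```

```bash
python3 - <<'E'
from h import *
from bench import *
for n in['scene','side']:
    d=snapshot(n);pickle.dump(d,open(n+'2.pkl','wb'));col=d['color'];d=dict(d);c=col.astype(int)
    if n=='scene':cv2.imwrite('pics/a2.png',col[:,:,::-1])
    d['color']=np.where(((c[...,0]-c[...,2])<25)[...,None],c,255)
    for nm,cc in[('waist',(.5513,-.0226)),('stubby',(.5675,.052)),('slim',(.6386,.0757))]:
        for t in(80,110):print(n,nm,t,*[np.round(x,1) for x in pad(d,cc,thr=t,rad=.045)[1]])
    X,ok=cloud(d);Z=X[...,2]
    m=ok&(Z>.054)&(Z<.064)&(c.min(-1)>70)&(np.hypot(X[...,0]-.625,X[...,1]-.003)<.04)
    print(n,'cup',circ(X[m][:,:2],.025,(.625,.003)))
    t=ok&(abs(Z-.012)<.005)&(c[...,0]-c[...,2]>30)&(abs(X[...,0]-.6)<.13)&(abs(X[...,1]-.03)<.13)
    k,lab,st,ce=cv2.connectedComponentsWithStats(cv2.dilate(t.astype(np.uint8),np.ones((3,3))))
    i=1+np.argmax(st[1:,4]);print(n,'board',cv2.minAreaRect((X[t&(lab==i)][:,:2]*1000).astype(np.float32)))
E
```

```text
scene waist 80 [549.5 -22.3] [65.6 67.6] 4.6
scene waist 110 [549.5 -22.3] [65.6 67.6] 4.6
scene stubby 80 [565.2  52.1] [65.8 68.6] 51.7
scene stubby 110 [565.2  52.1] [65.8 68.6] 51.7
scene slim 80 [637.3  76.7] [67.1 67.8] 42.6
scene slim 110 [637.3  76.7] [67.1 67.8] 42.6
scene cup (array([0.62468618, 0.00323163]), 225, np.float64(0.0014179318036956503))
scene board ((598.4202880859375, 27.47216796875), (202.595703125, 150.20681762695312), 78.54731750488281)
side waist 80 [550.7 -21.1] [66.2 66.9] 78.9
side waist 110 [550.7 -21.1] [66.2 66.9] 78.9
side stubby 80 [565.9  52.7] [65.  68.5] 68.7
side stubby 110 [565.9  52.7] [65.  68.5] 68.7
side slim 80 [637.7  76.2] [64.7 68. ] 36.6
side slim 110 [637.7  76.2] [64.7 68. ] 36.6
side cup (array([ 6.22777668e-01, -2.96337276e-04]), 126, np.float64(0.0017311883008932335))
side board ((597.4808349609375, 25.844146728515625), (204.30392456054688, 150.14547729492188), 78.6037826538086)
```

View pics/a2.png

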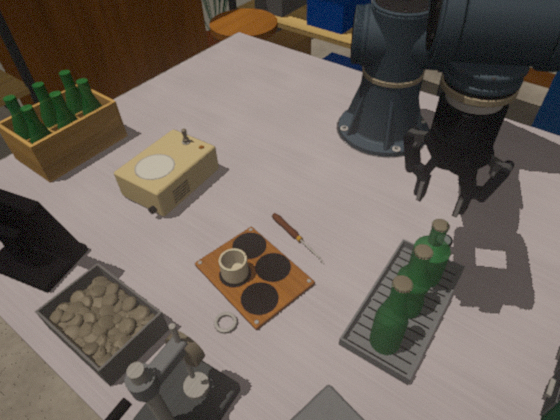

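All three bottles stand in the tray (caps near (439,228), (423,253) and (402,285)). The pads are clear (252,243), (272,268), (260,298), and the cup is at (233,265). The pads measure (550,-22), (566,52) and (637.5,76), which matches the grips. Now the cup.

Call:
send_rows(claw=[0.1,0.3,0.6,1,1,1,1,1,1,1], slide=[[0.1,0.22,0],[0.23,0.5,0],[0.3,0.7,0],[0.36,0.8,0],[0.37,0.8,0],[0.37,0.8,0],[0.36,0.8,0],[0.3,0.7,0],[0.22,0.45,0],[0.12,0.25,0]], angular=[[0,0,0],[0,0,0],[0,0,0],[0,0,0],[0,0,0],[0,0,0],[0,0,0],[0,0,0],[0,0,0],[0,0,0]])

```text
time: 25.05
eef_pos: [0.624, -0.0016, 0.2689]
ee_rot: [0.0, 1.0, -0.002, -0.0]
contact_force: [-0.4, 0.1, -0.3]
gripper_width: 0.0851
finger_force: 0.0
```

Call:
send_rows(claw=[1,1,1,1,1,1,1,1], slide=[[0,0,0],[0,0,0.2],[0,0,0.5],[0,0,0.6],[0,0,0.6],[0,0,0.5],[0,0,0.3],[0,0,0]], angular=[[0,0,0],[0,0,0],[0,0,0],[0,0,0],[0,0,0],[0,0,0],[0,0,0],[0,0,0]])

```text
time: 25.85
eef_pos: [0.6223, 0.0021, 0.1325]
ee_rot: [-0.0, 1.0, -0.0, -0.002]
contact_force: [-0.2, -0.2, 0.5]
gripper_width: 0.0853
finger_force: 0.0
```

```bash
python3 - <<'E'
from bench import *
import cv2
s=state();print(s['eef_pos'],s['ee_rot'],s['gripper_width'])
d=snapshot('wrist');cv2.imwrite('pics/w2.png',d['color'][:,:,::-1])
E
```

```text
[0.62228513 0.00210547 0.13246992] [-1.53283663e-04  9.99998305e-01 -1.31431922e-05 -1.83459577e-03] 0.08531159675294246
```

View pics/w2.png

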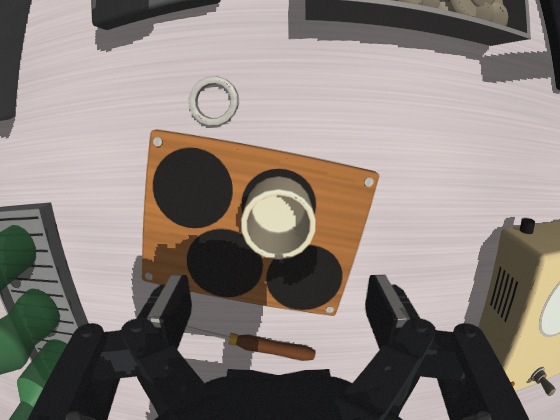

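The cup rim is centred at (278,224), midway between the fingers, so I descend around it.

Call:
send_rows(claw=[1,1,1,1,1,1,1,1,1], slide=[[0.04,0,0.2],[0,0,0.4],[0,0,0.45],[0,0,0.4],[0,0,0.35],[0,0,0.25],[0,0,0.15],[0,0,0.03],[0,0,0]], angular=[[0,0,0],[0,0,0],[0,0,0],[0,0,0],[0,0,0],[0,0,0],[0,0,0],[0,0,0],[0,0,0]])

```text
time: 26.8
eef_pos: [0.626, 0.0011, 0.0235]
ee_rot: [0.0, 1.0, -0.001, 0.0]
contact_force: [0.3, 0.4, 0.1]
gripper_width: 0.0855
finger_force: 0.0
```

Call:
send_rows(claw=[0.5,0.3,0.2,0.1,0,0,0,0,0], slide=[[0,0,0],[0,0,0],[0,0,0],[0,0,0],[0,0,0],[0,0,0],[0,0,0],[0,0,0],[0,0,0]], angular=[[0,0,0],[0,0,0],[0,0,0],[0,0,0],[0,0,0],[0,0,0],[0,0,0],[0,0,0],[0,0,0]], squeeze=30)

```text
time: 27.7
eef_pos: [0.626, 0.0011, 0.024]
ee_rot: [0.0, 1.0, -0.001, 0.001]
contact_force: [-1.6, 0.0, 4.7]
gripper_width: 0.0541
finger_force: 31.1
```

Call:
send_rows(claw=[-1,-1,-1,-1,-1,-1,-1,-1,-1,-1], slide=[[0,0,0],[0,0,0],[0,0,0],[0,0,-0.1],[0,0,-0.2],[0,0,-0.4],[0,0,-0.5],[0,0,-0.5],[0,0,-0.3],[0,0,0]], angular=[[0,0,0],[0,0,0],[0,0,0],[0,0,0],[0,0,0],[0,0,0],[0,0,0],[0,0,0],[0,0,0],[0,0,0]])

```text
time: 28.7
eef_pos: [0.6267, 0.001, 0.1255]
ee_rot: [0.0, 1.0, -0.001, 0.002]
contact_force: [0.0, -0.4, -1.8]
gripper_width: 0.054
finger_force: 32.1
```

Call:
send_rows(claw=[-1,-1,-1,-1,-1,-1,-1,-1,-1,-1], slide=[[-0.05,0.2,-0.1],[-0.12,0.4,-0.2],[-0.17,0.6,-0.2],[-0.21,0.75,0],[-0.23,0.8,0],[-0.23,0.8,0],[-0.23,0.8,0],[-0.21,0.75,0],[-0.17,0.6,0],[-0.11,0.4,0]], angular=[[0,0,0],[0,0,0],[0,0,0],[0,0,0],[0,0,0],[0,0,0],[0,0,0],[0,0,0],[0,0,0],[0,0,0]])

```text
time: 29.7
eef_pos: [0.5369, -0.3062, 0.1467]
ee_rot: [-0.0, 1.0, -0.001, -0.001]
contact_force: [-0.2, 0.1, -1.3]
gripper_width: 0.054
finger_force: 32.1
```

Call:
send_rows(claw=[-1,-1,-1,-1,-1,-1,-1], slide=[[0,0.07,0],[0,0,0.15],[0,0,0.3],[0,0,0.3],[0,0,0.15],[0,0,0],[0,0,0]], angular=[[0,0,0],[0,0,0],[0,0,0],[0,0,0],[0,0,0],[0,0,0],[0,0,0]])

```text
time: 30.4
eef_pos: [0.539, -0.3071, 0.103]
ee_rot: [-0.0, 1.0, -0.0, -0.0]
contact_force: [-0.3, -0.0, -1.5]
gripper_width: 0.0539
finger_force: 32.1
```

Down 11 mm to .092.

Call:
send_rows(claw=[-1,-1,-1,-1,-1], slide=[[0.02,0,0.08],[0,0,0.06],[0,0,0.04],[0,0,0.02],[0,0,0]], angular=[[0,0,0],[0,0,0],[0,0,0],[0,0,0],[0,0,0]])

```text
time: 30.9
eef_pos: [0.5397, -0.3073, 0.0929]
ee_rot: [-0.0, 1.0, -0.001, -0.0]
contact_force: [0.8, -0.4, -0.8]
gripper_width: 0.0541
finger_force: 32.1
```

Call:
send_rows(claw=[-1,-1,-1], slide=[[0,0,0.02],[0,0,0.02],[0,0,0]], angular=[[0,0,0],[0,0,0],[0,0,0]])

```text
time: 31.2
eef_pos: [0.5399, -0.3074, 0.092]
ee_rot: [0.0, 1.0, -0.001, 0.0]
contact_force: [-3.5, 2.3, 7.2]
gripper_width: 0.0535
finger_force: 32.7
```

Call:
send_rows(claw=[0.4,0.6,0.8,1,1,1], slide=[[0,0,-0.01],[0,0,0],[0,0,0],[0,0,0],[0,0,0],[0,0,0]], angular=[[0,0,0],[0,0,0],[0,0,0],[0,0,0],[0,0,0],[0,0,0]])

```text
time: 31.8
eef_pos: [0.5398, -0.3073, 0.0915]
ee_rot: [-0.0, 1.0, -0.001, -0.0]
contact_force: [-0.1, -0.8, -0.4]
gripper_width: 0.0853
finger_force: 0.0
```

Call:
send_rows(claw=[1,1,1,1,1,0.5,0.1,0.1], slide=[[0,0,-0.2],[0,0,-0.5],[0,0,-0.7],[0,0,-0.8],[0,0,-0.7],[0,0,-0.5],[0,0,-0.1],[0,0,0]], angular=[[0,0,0],[0,0,0],[0,0,0],[0,0,0],[0,0,0],[0,0,0],[0,0,0],[0,0,0]])

```text
time: 32.6
eef_pos: [0.5398, -0.3074, 0.2673]
ee_rot: [0.0, 1.0, -0.001, 0.001]
contact_force: [0.4, -0.0, -0.5]
gripper_width: 0.0472
finger_force: 0.0
```

```bash
python3 - <<'E'
from h import *
from bench import *
print(state()['eef_pos'])
d=snapshot('scene');X,ok=cloud(d);Z=X[...,2]
m=ok&(Z>.12)&(Z<.132)&(np.hypot(X[...,0]-.54,X[...,1]+.307)<.045);print(m.sum(),circ(X[m][:,:2],.025,(.54,-.307)))
cv2.imwrite('pics/c3.png',cv2.resize(d['color'][110:230,90:240,::-1],None,fx=3,fy=3))
for nm,c0,top in[('waist',(.4875,.302),.169),('stubby',(.4025,.2994),.154),('slim',(.5735,.304),.184)]:
    m=ok&(Z>top-.044)&(Z<top-.008)&(np.hypot(X[...,0]-c0[0],X[...,1]-c0[1])<.03);print(nm,circ(X[m][:,:2],.0135,c0))
E
```

```text
[ 0.53983519 -0.30735945  0.26727635]
209 (array([ 0.53862981, -0.3054587 ]), 204, np.float64(0.0015785674679680065))
waist (array([0.48682918, 0.30335176]), 238, np.float64(0.000705181573568874))
stubby (array([0.40214585, 0.3006615 ]), 224, np.float64(0.0008282539530563365))
slim (array([0.57349594, 0.30650257]), 251, np.float64(0.000569380825816855))
```

View pics/c3.png

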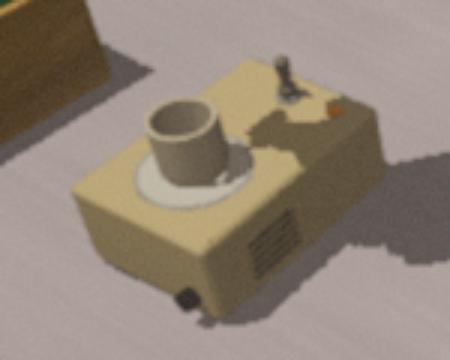

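The cup stands upright, centred on the opal window (crop (187,165)), and the three bottles are where I set them. Now the returns, starting with the waisted bottle.

Call:
send_rows(claw=[0.1,0.1,0.1,0.1,0.1,0.1,0.1,0.1,0.1,0.1], slide=[[-0.06,-0.3,0],[-0.06,-0.6,0],[-0.06,-0.85,0],[-0.06,-0.85,0],[-0.06,-0.85,0],[-0.06,-0.85,0],[-0.06,-0.85,0],[-0.06,-0.85,0],[-0.06,-0.85,0],[-0.06,-0.85,0]], angular=[[0,0,0],[0,0,0],[0,0,0],[0,0,0],[0,0,0],[0,0,0],[0,0,0],[0,0,0],[0,0,0],[0,0,0]], squeeze=45)

```text
time: 33.65
eef_pos: [0.5087, 0.0799, 0.2654]
ee_rot: [0.0, 1.0, -0.001, -0.001]
contact_force: [0.7, -0.1, -0.4]
gripper_width: 0.0468
finger_force: 0.0
```

Call:
send_rows(claw=[0.1,0.1,0.1,0.1,0.1,0.1,0.1,0.1,0.1], slide=[[-0.06,-0.85,0],[-0.06,-0.85,0],[-0.06,-0.85,0],[-0.06,-0.75,0],[-0.06,-0.6,0],[-0.06,-0.4,0],[-0.06,-0.2,0],[0,0,0],[0,0,0]], angular=[[0,0,0],[0,0,0],[0,0,0],[0,0,0],[0,0,0],[0,0,0],[0,0,0],[0,0,0],[0,0,0]])

```text
time: 34.55
eef_pos: [0.4892, 0.3021, 0.2661]
ee_rot: [0.0, 1.0, -0.001, -0.0]
contact_force: [0.3, -0.5, -0.3]
gripper_width: 0.0471
finger_force: 0.0
```

Call:
send_rows(claw=[0.1,0.1,0.1,0.1,0.1,0.1,0.1,0.1,0.1], slide=[[-0.03,0,0.2],[0,0,0.4],[0,0,0.5],[0,0,0.5],[0,0,0.5],[0,0,0.35],[0,0,0.2],[0,0,0.07],[0,0,0]], angular=[[0,0,0],[0,0,0],[0,0,0],[0,0,0],[0,0,0],[0,0,0],[0,0,0],[0,0,0],[0,0,0]])

```text
time: 35.45
eef_pos: [0.4881, 0.3025, 0.1306]
ee_rot: [0.0, 1.0, -0.001, -0.0]
contact_force: [-0.9, 0.4, 1.1]
gripper_width: 0.0465
finger_force: 0.0
```

Call:
send_rows(claw=[-1,-1,-1,-1,-1,-1,-1,-1], slide=[[0,0,0],[0,0,0],[0,0,0],[0,0,0],[0,0,0],[0,0,0],[0,0,0],[0,0,0]], angular=[[0,0,0],[0,0,0],[0,0,0],[0,0,0],[0,0,0],[0,0,0],[0,0,0],[0,0,0]])

```text
time: 36.25
eef_pos: [0.4885, 0.3031, 0.1315]
ee_rot: [-0.0, 1.0, -0.001, 0.001]
contact_force: [-0.8, 0.9, 6.2]
gripper_width: 0.0259
finger_force: 44.7
```

Call:
send_rows(claw=[-1,-1,-1,-1,-1,-1], slide=[[0,0,-0.1],[0,0,-0.2],[0,0,-0.4],[0,0,-0.4],[0,0,-0.3],[0,0,0]], angular=[[0,0,0],[0,0,0],[0,0,0],[0,0,0],[0,0,0],[0,0,0]])

```text
time: 36.85
eef_pos: [0.4887, 0.3032, 0.2029]
ee_rot: [-0.001, 1.0, -0.001, 0.002]
contact_force: [0.9, -0.0, -3.8]
gripper_width: 0.0261
finger_force: 44.7
```

Call:
send_rows(claw=[-1,-1,-1,-1,-1,-1,-1,-1,-1,-1], slide=[[0.05,0.2,0],[0.08,0.4,0],[0.12,0.6,0],[0.15,0.75,0],[0.17,0.85,0],[0.17,0.85,0],[0.17,0.85,0],[0.15,0.8,0],[0.12,0.6,0],[0.08,0.4,0]], angular=[[0,0,0],[0,0,0],[0,0,0],[0,0,0],[0,0,0],[0,0,0],[0,0,0],[0,0,0],[0,0,0],[0,0,0]])

```text
time: 37.85
eef_pos: [0.55, -0.0151, 0.1994]
ee_rot: [0.0, 1.0, -0.001, -0.001]
contact_force: [0.1, 0.9, -3.2]
gripper_width: 0.0259
finger_force: 44.8
```

Call:
send_rows(claw=[-1,-1,-1,-1,-1,-1,-1,-1], slide=[[0,0.2,0],[0,0,0],[0,0,0.15],[0,0,0.3],[0,0,0.3],[0,0,0.2],[0,0,0],[0,0,0]], angular=[[0,0,0],[0,0,0],[0,0,0],[0,0,0],[0,0,0],[0,0,0],[0,0,0],[0,0,0]])

```text
time: 38.65
eef_pos: [0.5507, -0.0219, 0.1532]
ee_rot: [-0.0, 1.0, -0.0, 0.0]
contact_force: [0.5, 0.0, -3.3]
gripper_width: 0.0259
finger_force: 44.8
```

Call:
send_rows(claw=[-1,-1,-1,-1,-1,-1], slide=[[0.015,0.01,0.1],[0,0,0.08],[0,0,0.04],[0,0,0.03],[0,0,0.02],[0,0,0]], angular=[[0,0,0],[0,0,0],[0,0,0],[0,0,0],[0,0,0],[0,0,0]])

```text
time: 39.25
eef_pos: [0.5514, -0.0228, 0.1396]
ee_rot: [0.0, 1.0, -0.001, 0.0]
contact_force: [1.1, 0.3, -3.5]
gripper_width: 0.0261
finger_force: 45.1
```

Call:
send_rows(claw=[-1,-1,-1,-0.2,-0.1,0.1,0.1,0.1], slide=[[0,0,0.02],[0,0,0.015],[0,0,0],[0,0,0],[0,0,0],[0,0,0],[0,0,0],[0,0,0]], angular=[[0,0,0],[0,0,0],[0,0,0],[0,0,0],[0,0,0],[0,0,0],[0,0,0],[0,0,0]])

```text
time: 40.05
eef_pos: [0.5513, -0.0228, 0.1377]
ee_rot: [-0.0, 1.0, -0.001, -0.0]
contact_force: [0.5, 0.2, 1.1]
gripper_width: 0.047
finger_force: 0.0
```

Call:
send_rows(claw=[0.1,0.1,0.1,0.1,0.1,0.1,0.1,0.1], slide=[[0,0,-0.2],[0,0,-0.5],[0,0,-0.7],[0,0,-0.7],[0,0,-0.5],[0,0,-0.2],[0,0,0],[0,0,0]], angular=[[0,0,0],[0,0,0],[0,0,0],[0,0,0],[0,0,0],[0,0,0],[0,0,0],[0,0,0]])

```text
time: 40.85
eef_pos: [0.5509, -0.0228, 0.2766]
ee_rot: [-0.0, 1.0, -0.001, -0.001]
contact_force: [-0.0, -0.1, -0.9]
gripper_width: 0.047
finger_force: 0.0
```

Call:
send_rows(claw=[0.1,0.1,0.1,0.1,0.1,0.1,0.1,0.1,0.1,0.1], slide=[[-0.11,-0.25,0],[-0.23,-0.5,0],[-0.34,-0.75,0],[-0.39,-0.85,0],[-0.39,-0.85,0],[-0.39,-0.85,0],[-0.39,-0.85,0],[-0.34,-0.75,0],[-0.23,-0.5,0],[-0.15,-0.3,0]], angular=[[0,0,0],[0,0,0],[0,0,0],[0,0,0],[0,0,0],[0,0,0],[0,0,0],[0,0,0],[0,0,0],[0,0,0]])

```text
time: 41.85
eef_pos: [0.4015, 0.3019, 0.2767]
ee_rot: [0.0, 1.0, 0.0, -0.001]
contact_force: [0.3, -0.8, 0.4]
gripper_width: 0.0467
finger_force: 0.0
```

Call:
send_rows(claw=[0.1,0.1,0.1,0.1], slide=[[0,0,0],[0,0,0.2],[0,0,0],[0,0,0]], angular=[[0,0,0],[0,0,0],[0,0,0],[0,0,0]])

```text
time: 42.25
eef_pos: [0.4038, 0.2991, 0.2672]
ee_rot: [0.0, 1.0, -0.001, -0.001]
contact_force: [0.0, -0.7, -1.0]
gripper_width: 0.0471
finger_force: 0.0
```

Call:
send_rows(claw=[0.1,0.1,0.1,0.1,0.1,0.1,0.1,0.1,0.1,0.1], slide=[[-0.025,0,0.2],[0,0,0.4],[0,0,0.5],[0,0,0.5],[0,0,0.5],[0,0,0.4],[0,0,0.3],[0,0,0.15],[0,0,0.05],[0,0,0]], angular=[[0,0,0],[0,0,0],[0,0,0],[0,0,0],[0,0,0],[0,0,0],[0,0,0],[0,0,0],[0,0,0],[0,0,0]])

```text
time: 43.25
eef_pos: [0.4026, 0.2998, 0.1179]
ee_rot: [-0.0, 1.0, -0.001, 0.0]
contact_force: [0.8, 0.0, 0.3]
gripper_width: 0.0467
finger_force: 0.0
```

Call:
send_rows(claw=[-1,-1,-1,-1,-1,-1,-1,-1], slide=[[0,0,0],[0,0,0],[0,0,0],[0,0,0],[0,0,0],[0,0,0],[0,0,0],[0,0,0]], angular=[[0,0,0],[0,0,0],[0,0,0],[0,0,0],[0,0,0],[0,0,0],[0,0,0],[0,0,0]])

```text
time: 44.05
eef_pos: [0.4029, 0.3002, 0.1186]
ee_rot: [-0.0, 1.0, -0.001, 0.001]
contact_force: [-0.8, 0.8, 7.1]
gripper_width: 0.0259
finger_force: 44.6
```

Call:
send_rows(claw=[-1,-1,-1,-1,-1,-1], slide=[[0,0,-0.1],[0,0,-0.2],[0,0,-0.4],[0,0,-0.4],[0,0,-0.3],[0,0,0]], angular=[[0,0,0],[0,0,0],[0,0,0],[0,0,0],[0,0,0],[0,0,0]])

```text
time: 44.65
eef_pos: [0.4033, 0.3003, 0.19]
ee_rot: [-0.001, 1.0, -0.001, 0.002]
contact_force: [-1.2, 0.5, -3.3]
gripper_width: 0.0256
finger_force: 44.6
```

Call:
send_rows(claw=[-1,-1,-1,-1,-1,-1,-1,-1,-1,-1], slide=[[0.1,0.15,0],[0.23,0.35,0],[0.37,0.55,0],[0.43,0.65,0],[0.5,0.75,0],[0.5,0.75,0],[0.43,0.65,0],[0.37,0.55,0],[0.23,0.35,0],[0.1,0.15,0]], angular=[[0,0,0],[0,0,0],[0,0,0],[0,0,0],[0,0,0],[0,0,0],[0,0,0],[0,0,0],[0,0,0],[0,0,0]])

```text
time: 45.65
eef_pos: [0.5655, 0.0525, 0.1865]
ee_rot: [0.0, 1.0, -0.002, -0.001]
contact_force: [0.7, 0.0, -3.1]
gripper_width: 0.0261
finger_force: 44.7
```

Call:
send_rows(claw=[-1,-1,-1,-1,-1,-1,-1,-1], slide=[[0.03,0.04,0],[0,0,0],[0,0,0.15],[0,0,0.3],[0,0,0.3],[0,0,0.2],[0,0,0],[0,0,0]], angular=[[0,0,0],[0,0,0],[0,0,0],[0,0,0],[0,0,0],[0,0,0],[0,0,0],[0,0,0]])

```text
time: 46.45
eef_pos: [0.5667, 0.053, 0.1405]
ee_rot: [-0.0, 1.0, -0.0, 0.0]
contact_force: [0.2, 0.1, -2.5]
gripper_width: 0.0258
finger_force: 44.6
```

Call:
send_rows(claw=[-1,-1,-1,-1,-1,-1], slide=[[0.005,0.015,0.1],[0,0,0.08],[0,0,0.04],[0,0,0.03],[0,0,0.02],[0,0,0]], angular=[[0,0,0],[0,0,0],[0,0,0],[0,0,0],[0,0,0],[0,0,0]])

```text
time: 47.05
eef_pos: [0.567, 0.0519, 0.1268]
ee_rot: [-0.0, 1.0, -0.001, 0.0]
contact_force: [-0.4, 0.0, -1.9]
gripper_width: 0.026
finger_force: 44.8
```

Call:
send_rows(claw=[-1,-1,-1,-0.2,-0.1,0.1,0.1,0.1], slide=[[0,0,0.02],[0,0,0.01],[0,0,0],[0,0,0],[0,0,0],[0,0,0],[0,0,0],[0,0,0]], angular=[[0,0,0],[0,0,0],[0,0,0],[0,0,0],[0,0,0],[0,0,0],[0,0,0],[0,0,0]])

```text
time: 47.85
eef_pos: [0.5669, 0.0519, 0.1253]
ee_rot: [-0.0, 1.0, -0.001, -0.0]
contact_force: [0.9, -0.3, -0.0]
gripper_width: 0.047
finger_force: 0.0
```

Call:
send_rows(claw=[0.1,0.1,0.1,0.1,0.1,0.1,0.1,0.1], slide=[[0,0,-0.2],[0,0,-0.5],[0,0,-0.7],[0,0,-0.7],[0,0,-0.6],[0,0,-0.3],[0,0,0],[0,0,0]], angular=[[0,0,0],[0,0,0],[0,0,0],[0,0,0],[0,0,0],[0,0,0],[0,0,0],[0,0,0]])

```text
time: 48.65
eef_pos: [0.5667, 0.0519, 0.275]
ee_rot: [0.0, 1.0, -0.001, -0.0]
contact_force: [-0.6, -0.2, -0.1]
gripper_width: 0.0471
finger_force: 0.0
```

Call:
send_rows(claw=[0.1,0.1,0.1,0.1,0.1,0.1,0.1,0.1,0.1,0.1], slide=[[0.01,-0.2,0],[0.02,-0.4,0],[0.02,-0.6,0],[0.02,-0.7,0],[0.02,-0.7,0],[0.02,-0.7,0],[0.02,-0.7,0],[0.01,-0.6,0],[0.01,-0.3,0],[0,-0.14,0]], angular=[[0,0,0],[0,0,0],[0,0,0],[0,0,0],[0,0,0],[0,0,0],[0,0,0],[0,0,0],[0,0,0],[0,0,0]])

```text
time: 49.65
eef_pos: [0.5742, 0.3051, 0.2742]
ee_rot: [0.0, 1.0, 0.0, -0.001]
contact_force: [-0.6, -0.4, 0.7]
gripper_width: 0.0469
finger_force: 0.0
```

Call:
send_rows(claw=[0.1,0.1,0.1,0.1], slide=[[0,0,0],[0,0,0.2],[0,0,0],[0,0,0]], angular=[[0,0,0],[0,0,0],[0,0,0],[0,0,0]])

```text
time: 50.05
eef_pos: [0.5748, 0.303, 0.2649]
ee_rot: [0.0, 1.0, -0.001, -0.0]
contact_force: [0.2, 1.1, 0.2]
gripper_width: 0.0468
finger_force: 0.0
```

Down 120 mm to .145.

Call:
send_rows(claw=[0.1,0.1,0.1,0.1,0.1,0.1,0.1,0.1], slide=[[-0.02,-0.01,0.2],[0,0,0.4],[0,0,0.5],[0,0,0.5],[0,0,0.4],[0,0,0.3],[0,0,0.12],[0,0,0]], angular=[[0,0,0],[0,0,0],[0,0,0],[0,0,0],[0,0,0],[0,0,0],[0,0,0],[0,0,0]])

```text
time: 50.85
eef_pos: [0.5736, 0.3043, 0.1437]
ee_rot: [0.0, 1.0, -0.001, -0.0]
contact_force: [-0.0, -0.6, 0.5]
gripper_width: 0.047
finger_force: 0.0
```

Call:
send_rows(claw=[0.1,-1,-1,-1,-1,-1,-1,-1,-1], slide=[[0,0,0],[0,0,0],[0,0,0],[0,0,0],[0,0,0],[0,0,0],[0,0,0],[0,0,0],[0,0,0]], angular=[[0,0,0],[0,0,0],[0,0,0],[0,0,0],[0,0,0],[0,0,0],[0,0,0],[0,0,0],[0,0,0]])

```text
time: 51.75
eef_pos: [0.5742, 0.3049, 0.1453]
ee_rot: [-0.001, 1.0, -0.001, 0.001]
contact_force: [0.0, 1.9, 6.6]
gripper_width: 0.0259
finger_force: 44.5
```

Call:
send_rows(claw=[-1,-1,-1,-1,-1,-1], slide=[[0,0,-0.1],[0,0,-0.2],[0,0,-0.4],[0,0,-0.4],[0,0,-0.3],[0,0,0]], angular=[[0,0,0],[0,0,0],[0,0,0],[0,0,0],[0,0,0],[0,0,0]])

```text
time: 52.35
eef_pos: [0.5745, 0.3047, 0.2167]
ee_rot: [-0.001, 1.0, -0.001, 0.002]
contact_force: [0.2, 0.1, -3.2]
gripper_width: 0.0259
finger_force: 44.7
```

Call:
send_rows(claw=[-1,-1,-1,-1,-1,-1,-1,-1,-1,-1], slide=[[0.1,0.15,0],[0.2,0.35,0],[0.25,0.5,0],[0.25,0.6,0],[0.2,0.65,0],[0.15,0.65,0],[0.1,0.6,0],[0.04,0.5,0],[0,0.35,0],[0,0.2,0]], angular=[[0,0,0],[0,0,0],[0,0,0],[0,0,0],[0,0,0],[0,0,0],[0,0,0],[0,0,0],[0,0,0],[0,0,0]])

```text
time: 53.35
eef_pos: [0.6377, 0.0752, 0.2134]
ee_rot: [0.0, 1.0, -0.001, -0.001]
contact_force: [-0.1, 0.5, -3.6]
gripper_width: 0.0261
finger_force: 44.6
```

Call:
send_rows(claw=[-1,-1,-1,-1,-1,-1,-1,-1], slide=[[0,0.04,0],[0,0,0],[0,0,0.15],[0,0,0.3],[0,0,0.3],[0,0,0.2],[0,0,0],[0,0,0]], angular=[[0,0,0],[0,0,0],[0,0,0],[0,0,0],[0,0,0],[0,0,0],[0,0,0],[0,0,0]])

```text
time: 54.15
eef_pos: [0.638, 0.0749, 0.1666]
ee_rot: [-0.0, 1.0, -0.001, -0.0]
contact_force: [0.9, -0.3, -2.7]
gripper_width: 0.0259
finger_force: 44.5
```

Call:
send_rows(claw=[-1,-1,-1,-1,-1,-1], slide=[[0.01,-0.015,0.1],[0,0,0.08],[0,0,0.04],[0,0,0.03],[0,0,0.01],[0,0,0]], angular=[[0,0,0],[0,0,0],[0,0,0],[0,0,0],[0,0,0],[0,0,0]])

```text
time: 54.75
eef_pos: [0.6385, 0.0756, 0.1538]
ee_rot: [-0.0, 1.0, -0.001, 0.0]
contact_force: [-0.3, -0.1, -4.4]
gripper_width: 0.0261
finger_force: 44.6
```

Call:
send_rows(claw=[-1,-1,-1,-0.2,-0.1,0.1,0.1,0.1], slide=[[0,0,0.02],[0,0,0.015],[0,0,0],[0,0,0],[0,0,0],[0,0,0],[0,0,0],[0,0,0]], angular=[[0,0,0],[0,0,0],[0,0,0],[0,0,0],[0,0,0],[0,0,0],[0,0,0],[0,0,0]])

```text
time: 55.55
eef_pos: [0.6385, 0.0756, 0.152]
ee_rot: [0.0, 1.0, -0.001, -0.0]
contact_force: [0.1, -0.6, -0.1]
gripper_width: 0.0472
finger_force: 0.0
```

Call:
send_rows(claw=[0.1,0.1,0.1,0.1,0.1,0.1,0.1,0.1], slide=[[0,0,-0.2],[0,0,-0.5],[0,0,-0.7],[0,0,-0.7],[0,0,-0.7],[0,0,-0.5],[0,0,-0.2],[0,0,0]], angular=[[0,0,0],[0,0,0],[0,0,0],[0,0,0],[0,0,0],[0,0,0],[0,0,0],[0,0,0]])

```text
time: 56.35
eef_pos: [0.6387, 0.0756, 0.3284]
ee_rot: [-0.0, 1.0, -0.001, 0.001]
contact_force: [0.5, 0.4, 0.6]
gripper_width: 0.047
finger_force: 0.0
```

Call:
send_rows(claw=[0.1,0.1,0.1,0.1,0.1,0.1,0.1,0.1,0.1], slide=[[-0.2,-0.3,0],[-0.3,-0.6,0],[-0.3,-0.7,0],[-0.3,-0.7,0],[-0.3,-0.7,0],[-0.3,-0.6,0],[-0.2,-0.4,0],[0,0,0],[0,0,0]], angular=[[0,0,0],[0,0,0],[0,0,0],[0,0,0],[0,0,0],[0,0,0],[0,0,0],[0,0,0],[0,0,0]])

```text
time: 57.25
eef_pos: [0.5429, 0.276, 0.3258]
ee_rot: [0.0, 1.0, -0.0, -0.001]
contact_force: [0.7, -1.0, -0.4]
gripper_width: 0.0464
finger_force: 0.0
```

```bash
python3 - <<'E'
from h import *
from bench import *
for n in['scene','side']:
    d=snapshot(n);X,ok=cloud(d);Z=X[...,2]
    if n=='scene':cv2.imwrite('pics/f.png',cv2.resize(d['color'][120:340,100:360,::-1],None,fx=2.5,fy=2.5))
    for nm,c0,top in[('waist',(.5505,-.022),.177),('stubby',(.567,.053),.162),('slim',(.6385,.0765),.192)]:
        m=ok&(Z>top-.044)&(Z<top-.008)&(np.hypot(X[...,0]-c0[0],X[...,1]-c0[1])<.03);print(n,nm,circ(X[m][:,:2],.0135,c0),np.percentile(Z[ok&(np.hypot(X[...,0]-c0[0],X[...,1]-c0[1])<.02)],99))
E
```

```text
scene waist (array([ 0.54975483, -0.02286346]), 199, np.float64(0.0007871545411278231)) 0.17819925164700462
scene stubby (array([0.56653955, 0.05229743]), 193, np.float64(0.0007182516165099539)) 0.16340515719128051
scene slim (array([0.63828275, 0.0766403 ]), 229, np.float64(0.0006573538933287652)) 0.1930836458892409
side waist (array([ 0.54950705, -0.02322811]), 131, np.float64(0.0011169667901502428)) 0.17926544942904096
side stubby (array([0.56615331, 0.05163943]), 48, np.float64(0.0010667286910489534)) 0.16482512581203618
side slim (array([0.63814158, 0.07622248]), 123, np.float64(0.0012834409316333914)) 0.1949739029575588
```

View pics/f.png

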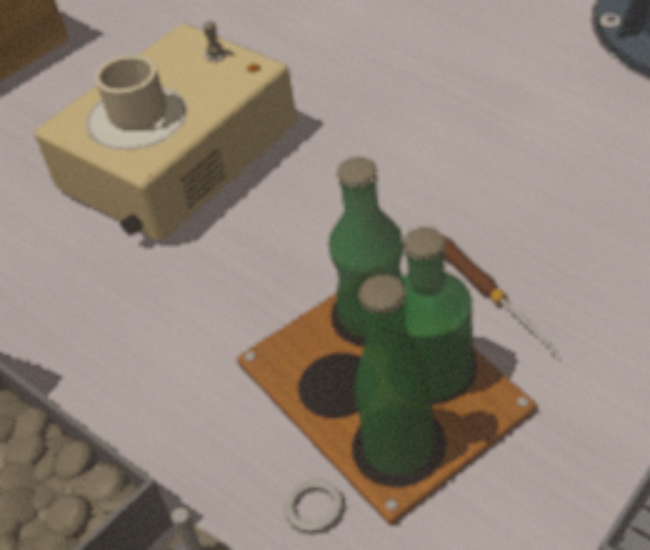

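The bottles stand within about 1.5 mm of the pad centres, with caps at crop (357,170), (424,243) and (381,292). The cup is upright on the window at (132,95), and the probe has not moved. Handing in.

```bash
python3 -c "
from bench import *
print(job_done())"
```

```text
the job is handed in; nothing more can be done
None
```

The job is done and handed in at about 57 s: the gauge cup stands upright on the opal window, all three bottles are back upright on the pads they came from, and I did not touch the probe or the crown cap.

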